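# Lock gift boxes into a sloped display tray with its retaining bar

### The job

Push the two gift boxes down the sloped display tray until each rests against the stop at the low end of its bay. Then take the brass bar from its wooden rest, lay it in the tray's V supports and push it through the holes of all three yellow walls until its tip meets the end cap, so that the boxes are locked in. Leave the other goods on the counter where they are.

Things in the scene. Friction and masses are not known exactly. Their poses are not given: they have to be found in the camera images.
- tray: Fixed display tray, wooden floor, yellow walls, sloping down away from the robot (0.24 rad). Origin on the floor's top, 52 mm above the table, midway between the outer walls. Frame tilted with the floor: x downhill along the floor, y level across (left when facing downhill), z square to the floor. Floor x -130 to 110 mm, y -96 to 96, open at the high end.
- stop (a point): Middle of the low-end stop's face, at floor level (tray x 100, y 0, z 0 mm). The yellow stop is 32 mm high and runs across both bays. Bays are 79 mm wide, centred at tray y +44.5 (near bay) and -44.5 (far bay).
- hole (a point): Centre of the near wall's hole at its outer face (tray x 5, y 96, z 25 mm, 74 mm above the table). Three walls, 45 mm high over the floor: near y 84 to 96, middle -5 to 5, far -96 to -84. Each has a round 16 mm hole; their common axis is parallel to tray y. The bar enters here and travels along tray -y.
- cap (a point): Point where the bar's tip ends: the inner face of the dark cap that closes the far wall's hole (tray x 5, y -96, z 25 mm).
- vees (a point): Point on the holes' axis midway between the two yellow V supports (tray x 5, y 210, z 25 mm). They stand at y 96 to 150 and y 270 to 310; a bar lying in both is in line with the holes. The Vs open vertically upward, their rims 4 mm below the bar's axis, structure 10 mm to either side of it. Between them only a 6 mm high plate on the table, so fingers fit there.
- box_pink: Loose gift box with a dark pink lid, 80 (x) x 70 (y) x 45 high, about 160 g, lying in the tray's near bay (tray y about 44). Origin at the centre of its underside; axes parallel to the tray's. Seated when its origin is at tray x 60. It does not slide unaided; friction holds it.
- box_teal: The same with a teal lid, in the far bay (tray y about -44). Seated at tray x 60.
- bar: Loose round brass bar with domed ends, 14 diameter, 260 long, about 120 g. Origin at its middle, y along its length (both ends are alike). It starts lying on the wooden rest, its axis 30 above the table. Fully home (tip at the cap), its middle is at tray y 34 and its outer end at tray y 164.
- rest: Fixed wooden rest with two V blocks under the bar, at 65 to 85 mm either side of the middle (its y runs along the bar); plate 50 x 180 x 6 below. Origin at the underside's centre. Fingers fit round the bar between the blocks, where the bar's axis is 24 mm above the plate.
- tin_red: Bystander, to be left alone: round red tin, 72 across, 50 high (mm). Origin at its underside.
- tin_blue: Bystander, to be left alone: round blue tin with steel lid, 68 across, 70 high (mm). Origin at its underside.
- tin_yellow: Bystander, to be left alone: round yellow tin with orange lid, 60 across, 40 high (mm). Origin at its underside.
- chest_gold: Bystander, to be left alone: gold keepsake chest 90 x 120 x 55 high (mm). Origin at its underside.
- chest_brown: Bystander, to be left alone: brown keepsake chest 80 x 110 x 50 high (mm). Origin at its underside.
- brush: Bystander, to be left alone: small hand brush lying flat (mm). Origin at its underside.
There are look-alikes about, which are no part of the job. What is meant by the box_teal is not green, and is the larger of those in its own colour.

How it is judged:
By the outcome, as a careful person would: the job done as asked, in the order asked, and still so for the second after the job is handed in, with the robot touching nothing.
It also fails if it takes over 72 s, if anything falls off the work surface, if the arm or the gripper's body presses on something with over 40 N, if the wrist force passes 120 N, or if a joint passes its speed limit or range.

### The arm

A 6-joint arm with a two-finger parallel gripper is mounted at the origin on the work surface. World frame = base frame: x ahead of the robot, y to its left, z up, the work surface at z = 0. Lengths are in mm, angles in rad, forces in N, time in s.
With the tool pointing down it reaches from about 300 to 875 mm from the base axis. Payload 4.2 kg.
Tool frame: the origin (TCP) lies on the centre line of the jaws, within the pads' length; the fingertips stand 25 mm ahead of it and the grasp point (between the pads) lies 6 mm ahead of it (ctrl.nose_length is the distance from the TCP to the fingertips, in mm); z points along the fingers, x is the direction in which the jaws open and shut, and the axes are right-handed (so a half turn about z gives the same grasp; the last joint's range is limited). The gripper opens to 85 mm and grips with 20 to 120 N. Pads are 22 mm wide; open, the fingers measure 114 mm over their backs; the gripper's body (76 mm by 85 mm) begins 54 mm behind the grasp point. The pads swing forward as they close: fully open they stand 13 mm farther back than shut.
Start: joints at [1.256, 0.32, 1.565, -0, 1.257, -0.02], TCP at [167.066, 550.207, 256.338] pointing down, gripper open.
Joint ranges: [-3.11, 3.11], [-0.84, 2.01], [0.21, 2.61], [-1.34, 4.49], [0.05, 2.63], [-2.56, 2.56]. Speed limits (rad/s): [2.57, 2.57, 3.14, 3.14, 3.14, 3.14].

### API

Orientations are given as a unit quaternion [w, x, y, z].
In Python, from station import ctrl, capture, ticket gives the robot as it stands.
- The arm moves only by the tool carry_out, never from a script. Its argument "steps" is a list of rows, each a list of 7 numbers: the shift along the tool's x, y, z in mm, then the turn, a rotation vector about the tool's x, y, z in degrees, then the gripper's target within -1 to 1 (shut at 1, half-way at 0, fully open at -1). A call has 1 to 20 rows; each row is the pose to reach, as a shift and turn from the pose measured when the call began, along the tool's axes at that moment; what a row does not reach only later rows make up. A row lasts 1/12 s, in which the tool goes at most 41.7 mm and 7.16 degrees, less where a joint would pass 70% of its speed; a pose out of reach is approached as far as the arm can. A call with a gripper value outside its range is refused whole. The fingers move at their own pace and stop on an object; "squeeze" is the grip in N (left out, the last holds). Time passes only in rows, so rows that repeat a pose let the fingers close. It gives the time, the measured TCP pose, the force and the opening at its end, in the units of the state.
- ctrl.state(): the state, without advancing time (a new reading comes with each control period).
- capture(name): name is "scene" or "top" or "wrist"; returns a dict with "pixels" (480x640x3 uint8, blue, green, red), "z_map" (480x640 float32, mm along the optical axis (not along the pixel's ray), 0 where there is no reading), "mtx" (3x3 intrinsics, pixels), "R" (3x3) and "t" (3): a world point X has camera coordinates R X + t; the wrist camera has in their place "mount" (4x4, takes a point from camera to tool coordinates, whose origin is the TCP and whose axes are the tool frame's). Camera axes: x right, y down, z forward; pixel columns grow to the right and rows downward; lengths in mm; the calibration is good to about 2 mm. The wrist camera is an equidistant fisheye: a pixel r from the principal point sees the ray r / f radians off the axis. A picture is of the moment at which its call begins: read the wrist's pose just before it.
- ticket.close_job(): hands the job in, once; it reports no verdict.
The state is a dict: "t": time; "joint_pos": joint angles; "qd": joint speeds; "tau": joint torques, N m; "eef_pos": TCP position; "orientation": TCP orientation; "wrist_force": force on the tool from outside, world axes, zero at the start; "moment": the same for the moment, N m; "width": finger opening in mm.
Only numpy, scipy, OpenCV 4.12 (cv2) and the standard library are available. Lean on these libraries where they do the work, as an engineer would, in place of code of your own. Each camera call takes 0.05 s, during which the arm holds its last target. There are 200 camera calls.

## Working session

There is one attempt and no reset: what is moved stays moved. The work goes in short steps, Python scripts to look and compute and a tool call to move; the robot and the scene stay as the last step left them, time stands still between calls to the robot, and variables do not carry over. Pictures are saved under pics/ and viewed, about 8 in all and at most 12, crops included, and the job is handed in when it is done.

Besides the shell and the picture viewer there is one more tool, called after "Call:" as name([rows], argument=value, ...), one row to a line, values as JSON. carry_out: Moves the arm, as the interface text tells. Its arguments: {"type":"object","properties":{"steps":{"type":"array"},"squeeze":{"type":"number"}},"required":["steps"]}

```bash
ls; mkdir -p pics; python3 - <<'E'
from station import ctrl,capture
import cv2,numpy as np
for n in("scene","top"):
    c=capture(n);cv2.imwrite(f"pics/{n}0.png",c["pixels"]);np.savez(f"{n}0.npz",**c)
    print(n,c["mtx"].tolist(),np.round(c["R"],3).tolist(),np.round(c["t"],1))
s=ctrl.state();print(s)
E
```

```text
pics
scene [[436.31255953826565, 0.0, 316.2004295078233], [0.0, 436.31255953826565, 230.05662648657173], [0.0, 0.0, 1.0]] [[-0.341, 0.94, -0.001], [0.698, 0.253, -0.67], [-0.629, -0.229, -0.742]] [ 194.  -309.  1629.3]
top [[526.9878298627241, 0.0, 317.9281294056676], [0.0, 526.9878298627241, 238.62553450913487], [0.0, 0.0, 1.0]] [[0.081, -0.997, -0.003], [-0.974, -0.079, -0.211], [0.21, 0.02, -0.978]] [ -27.8  546.3 1315.5]
{'t': 0.1, 'joint_pos': array([ 1.25599238e+00,  3.20228086e-01,  1.56559622e+00,  2.18143652e-05,
        1.25741136e+00, -2.00015095e-02]), 'qd': array([ 0.00086337, -0.00200238, -0.00309516, -0.00140982,  0.00207282,
        0.00059502]), 'tau': array([ 4.81605166e-04, -4.16407943e+01, -2.34704983e+01,  6.38815686e-05,
        4.84775708e-03, -1.40566914e-05]), 'eef_pos': array([166.93475079, 549.80830868, 255.55103032]), 'orientation': array([ 4.67526724e-04,  8.03292101e-01,  5.95584693e-01, -6.75569878e-04]), 'wrist_force': array([-0.08931663,  0.43117043,  0.05735555]), 'moment': array([ 0.09657489, -0.03107537,  0.02360421]), 'width': 85.67464931263298}
```

View pics/scene0.png

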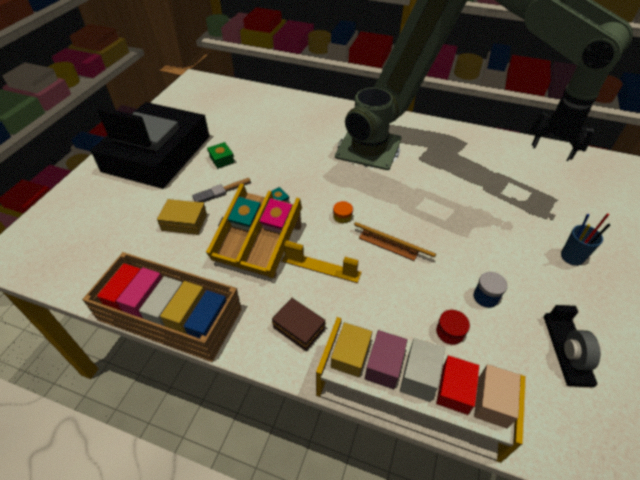

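View pics/top0.png

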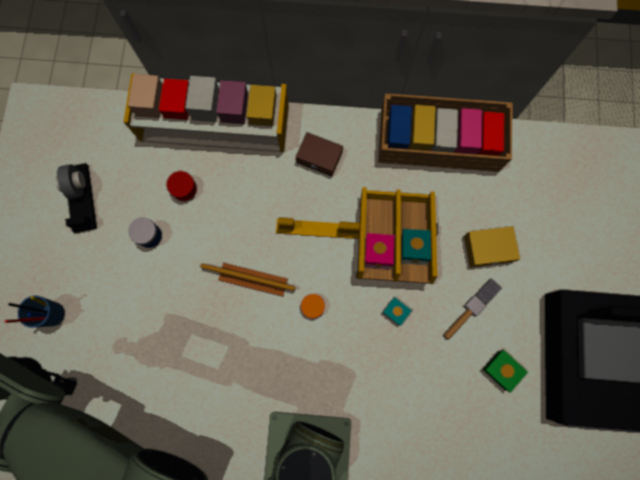

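The candidates for box_teal are the lid in the tray at top (417,244), the small teal box at (397,311) and the green box at (505,370). I choose (417,244), which is the larger teal one and sits in the far bay. For pink, the tray lid at (379,249) is the one; the pink item in the crate at (471,128) is not. The bar is on the wooden rest, from (204,266) to (294,289). The tray's V supports run from (286,224) to (348,229).

```bash
cat > h.py <<'E'
import numpy as np,cv2
from scipy.spatial.transform import Rotation as Rn
def world(c):
    z=c["z_map"].astype(float);v,u=np.mgrid[:480,:640];K=c["mtx"]
    P=np.stack([(u-K[0,2])/K[0,0]*z,(v-K[1,2])/K[1,1]*z,z],-1)
    return (P-c["t"])@c["R"]
def ray(c,px,h):
    d=np.array([(px[0]-c["mtx"][0,2])/c["mtx"][0,0],(px[1]-c["mtx"][1,2])/c["mtx"][1,1],1])@c["R"]
    o=-c["R"].T@c["t"];return o+d*(h-o[2])/d[2]
def hsv(c):return cv2.cvtColor(c["pixels"],cv2.COLOR_BGR2HSV)
E
python3 - <<'E'
from h import *
c=dict(np.load("top0.npz"));W=world(c);H=hsv(c)
print("table z",np.median(W[330:350,250:270,2]))
def at(u,v):print((u,v),H[v,u],np.round(W[v,u],0))
for p in[(363,200),(363,270),(399,200),(399,260),(435,200),(435,270),(288,225),(345,229),(380,240),(417,255),(250,277),(380,215)]:at(*p)
m=(cv2.inRange(H,(18,150,60),(32,255,255))>0)
r=np.zeros_like(m);r[180:290,270:445]=1;m&=r
print(m.sum())
P=W[m];np.save("yel.npy",P)
cv2.imwrite("pics/crop0.png",np.hstack([cv2.resize(c["pixels"][180:320,190:450],None,fx=3,fy=3,interpolation=2)]))
for nm,lo,hi in(("pink",(155,120,60),(175,255,255)),("teal",(82,120,30),(96,255,255))):
    k=cv2.inRange(H,lo,hi)*r.astype(np.uint8);k[285:]=0
    n,l,st,ce=cv2.connectedComponentsWithStats(k)
    i=1+np.argmax(st[1:,4]);q=W[l==i];print(nm,st[i],ce[i],np.round(np.median(q,0),1),np.round(np.percentile(q,[2,98],axis=0),0).tolist())
E
```

```text
table z -0.07202488082381997
(363, 200) [ 21 255 142] [654. -93.  80.]
(363, 270) [ 21 255 119] [ 470. -104.   79.]
(399, 200) [ 21 255 139] [ 662. -186.   79.]
(399, 260) [ 21 255 138] [ 496. -188.  120.]
(435, 200) [ 18 117 139] [ 694. -295.    1.]
(435, 270) [ 21 255 143] [ 477. -276.  127.]
(288, 225) [ 21 255  63] [578.  98.  55.]
(345, 229) [ 21 255  63] [580. -52.  49.]
(380, 240) [167 255 149] [ 545. -140.  107.]
(417, 255) [ 88 255  73] [ 513. -233.  113.]
(250, 277) [ 19 225 128] [435. 185.  38.]
(380, 215) [ 16 168 123] [ 629. -143.   37.]
3263
pink [365 233  30  33 728] [379.55494505 249.01648352] [ 518.9 -139.6  111.9] [[484.0, -179.0, 76.0], [562.0, -106.0, 123.0]]
teal [402 229  29  32 676] [415.6464497  245.14053254] [ 534.9 -228.2  108.1] [[504.0, -264.0, 97.0], [580.0, -196.0, 119.0]]
```

View pics/crop0.png

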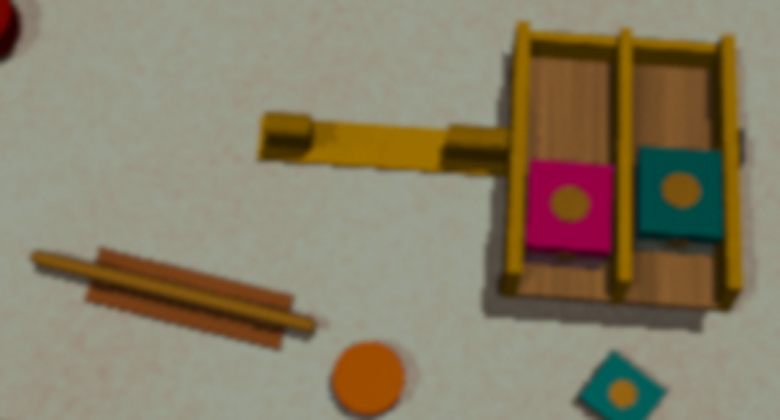

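The crop confirms the choice: the pink lid at crop (570,205) is in the near bay and the large teal lid at (681,190) is in the far bay. The small teal look-alike is outside the tray at (620,390).

```bash
cat >> h.py <<'E'
def trayR(psi):return Rn.from_euler("ZY",[psi,0.24]).as_matrix()  # columns = tray axes
E
python3 - <<'E'
from h import *
from scipy.optimize import least_squares
P=np.load("yel.npy")
def loc(p):return (P-np.array([p[0],p[1],52]))@trayR(p[2])
p=np.array([570,-185,0.08])
# refine: plane offset (z'=45 on wall tops) gives x; wall lines give y,yaw
for it in range(15):
    L=loc(p);tol=15 if it<5 else 6
    s=(abs(L[:,2]-45)<tol)&(abs(L[:,0])<135)&(abs(L[:,1])<110)
    Q=P[s]
    def f(q):
        l=(Q-np.array([q[0],q[1],52]))@trayR(q[2])
        y=l[:,1];d=np.abs(y[:,None]-[90,0,-90]).argmin(1);return np.r_[(y-np.array([90,0,-90])[d]),(l[:,2]-45)*1.]
    r=least_squares(f,p,loss="soft_l1",f_scale=3);p=r.x
L=loc(p);s=(abs(L[:,2]-45)<6)&(abs(L[:,0])<150)&(abs(L[:,1])<110)
print(p,s.sum(),np.percentile(L[s],[1,99],axis=0),np.abs(f(p)).mean())
for lo,hi in((100,110),(-10,10),(-110,-80)):
    q=L[s&(L[:,1]>lo-5)&(L[:,1]<hi+5)];q.size and print(np.percentile(q,[2,50,98],axis=0).round(1).tolist())
for lo,hi in((84,97),(-6,6),(-97,-83)):
    q=L[s&(L[:,1]>lo-2)&(L[:,1]<hi+2)];print("wall",len(q),np.percentile(q,[1,50,99],axis=0).round(1).tolist())
c=dict(np.load("top0.npz"));W=world(c)
Ct=lambda X:(np.array(X)-[p[0],p[1],52])@trayR(p[2])
# stop-wall
q=L[(L[:,0]>90)&(abs(L[:,1])<80)];print("stop",np.percentile(q,[5,50,95],axis=0).round(1).tolist())
# plate
pl=P[(L[:,1]>155)&(L[:,1]<265)&(P[:,2]<20)];R=Rn.from_euler("Z",p[2]).as_matrix();Q=(pl-[p[0],p[1],0])@R
print("plate level-frame",np.percentile(Q,[2,50,98],axis=0).round(1).tolist())
H=hsv(c)
for nm,lo,hi in(("pink",(155,120,60),(175,255,255)),("teal",(82,120,30),(96,255,255))):
    k=cv2.inRange(H,lo,hi);k[285:]=0;k[:225]=0;k[:,:350]=0;k[:,450:]=0
    l=Ct(W[k>0]);l=l[(l[:,2]>40)&(l[:,2]<50)];print(nm,len(l),np.percentile(l,[2,50,98],axis=0).round(1).tolist())
# bar
k=cv2.inRange(H,(15,150,90),(30,255,255));k[:255]=0;k[300:]=0;k[:,:195]=0;k[:,300:]=0
s=(k>0)&(W[:,:,2]>29)&(W[:,:,2]<45);ys,xs=np.nonzero(s)
from numpy.linalg import svd
uv=np.c_[xs,ys].astype(float)
X=np.array([ray(c,a,35) for a in uv])[:,:2];m=X.mean(0);d=svd(X-m)[2][0];t=(X-m)@d
print("bar",len(X),m,d,np.percentile(t,[0,1,99,100]),"depth-mean",W[s].mean(0),"center",m+d*(t.min()+t.max())/2)
E
```

```text
[ 5.80141908e+02 -1.83340241e+02  9.13496981e-03] 1336 [[-131.69848118  -96.21748868   39.37101833]
 [ 100.97453319   95.59933545   50.15854222]] 4.687713827935234
[[-132.5, 95.0, 40.8], [-6.8, 95.5, 44.4], [75.2, 95.9, 47.6]]
[[-129.4, -4.8, 40.1], [-24.4, 0.1, 44.8], [97.4, 4.8, 49.6]]
[[-130.8, -96.5, 39.7], [-17.7, -90.0, 45.0], [99.7, -83.7, 49.5]]
wall 401 [[-131.6, 83.8, 39.4], [-22.8, 89.8, 45.0], [102.2, 95.7, 50.3]]
wall 335 [[-132.1, -4.9, 39.8], [-24.4, 0.1, 44.8], [99.7, 5.1, 49.8]]
wall 432 [[-132.0, -97.8, 39.3], [-18.1, -90.0, 45.0], [101.6, -83.5, 50.2]]
stop [[94.9, -69.4, 0.0], [98.4, 4.6, 25.8], [104.5, 71.8, 36.9]]
plate level-frame [[-10.7, 157.3, 0.0], [7.6, 209.6, 6.5], [26.1, 262.6, 11.9]]
pink 662 [[-107.3, 10.9, 40.4], [-71.7, 46.0, 44.6], [-29.3, 78.2, 49.2]]
teal 614 [[-87.8, -80.0, 40.5], [-55.8, -45.4, 44.9], [-12.0, -12.3, 49.5]]
bar 405 [436.02897247 190.08983486] [0.15930512 0.98722939] [-123.42175895 -120.19943371  125.39667813  128.73228227] depth-mean [435.87140076 189.92193425  36.23064451] center [436.45196925 192.71118722]
```

```bash
cat >> h.py <<'E'
TP=[580.1,-183.3,52];PSI=0.0091
TR=trayR(PSI)
PUSH=np.c_[TR[:,1],TR[:,0],-TR[:,2]]      # tool x=tray y, tool y=tray x, tool z=-tray z
def cur(s):
    q=s["orientation"];return np.array(s["eef_pos"]),Rn.from_quat(np.r_[q[1:],q[0]]).as_matrix()
def go(s,pos,R):
    p,C=cur(s);return (C.T@(np.array(pos)-p)).round(1),Rn.from_matrix(C.T@R).as_rotvec(degrees=True).round(2)
def w(t):return TP+TR@np.array(t)         # tray -> world
def rep(s):
    p,C=cur(s);print("t %.2f"%s["t"],"world",p.round(1),"tray",((p-TP)@TR).round(1),"F",np.round(s["wrist_force"],1),"w %.1f"%s["width"])
E
python3 - <<'E'
from h import *
from station import ctrl
print(ctrl.nose_length)
s=ctrl.state();rep(s);print(go(s,w([-136,46,140]),PUSH),w([-136,46,140]))
E
```

```text
25.0
t 0.10 world [166.9 549.8 255.6] tray [-443.2  736.8  101.1] F [-0.1  0.4  0.1] w 85.7
(array([-567.1,  500.3,   36.1]), array([ 13.63,  -2.  , -17.34])) [ 480.86190066 -138.20118694  220.31487367]
```

Call:
carry_out([
  [-150, 130, 10, 4, -0.5, -5, 0.3],
  [-567, 500, 36, 13.6, -2, -17.3, 0.3],
  [-567, 500, 36, 13.6, -2, -17.3, 0.3],
  [-567, 500, 36, 13.6, -2, -17.3, 0.3],
  [-567, 500, 36, 13.6, -2, -17.3, 0.3],
  [-567, 500, 36, 13.6, -2, -17.3, 0.3],
  [-567, 500, 36, 13.6, -2, -17.3, 0.3],
  [-567, 500, 36, 13.6, -2, -17.3, 0.3],
  [-567, 500, 36, 13.6, -2, -17.3, 0.3],
  [-567, 500, 36, 13.6, -2, -17.3, 0.3],
  [-567, 500, 36, 13.6, -2, -17.3, 0.3],
  [-567, 500, 36, 13.6, -2, -17.3, 0.3],
  [-567, 500, 36, 13.6, -2, -17.3, 0.3],
  [-567, 500, 36, 13.6, -2, -17.3, 0.3],
  [-567, 500, 36, 13.6, -2, -17.3, 0.3],
  [-567, 500, 36, 13.6, -2, -17.3, 0.3],
  [-567, 500, 36, 13.6, -2, -17.3, 0.3],
  [-567, 500, 36, 13.6, -2, -17.3, 0.3],
  [-567, 500, 36, 13.6, -2, -17.3, 0.3],
  [-567, 500, 36, 13.6, -2, -17.3, 0.3],
])

```text
t: 1.77
eef_pos: [482.1, -142.0, 219.3]
orientation: [-0.084, 0.701, 0.704, -0.085]
wrist_force: [-0.6, 0.6, -0.5]
width: 29.7
```

```bash
python3 - <<'E'
from h import *
from station import ctrl,capture
s=ctrl.state();rep(s);print(s["joint_pos"].round(2));print(go(s,w([-136,46,140]),PUSH))
c=capture("wrist");np.savez("wr1.npz",**c);cv2.imwrite("pics/wr1.png",c["pixels"]);print(c["mount"].round(3).tolist(),c["mtx"])
E
```

```text
t 1.77 world [ 482.1 -142.   219.3] tray [-134.6   42.2  139.4] F [-0.6  0.6 -0.5] w 29.7
[-0.27  0.34  1.65 -0.07  1.38 -1.83]
(array([ 3.8, -1.5, -0.6]), array([ 0.05,  0.04, -0.29]))
[[1.0, 0.0, 0.0, 0.092], [-0.0, 0.961, 0.276, -70.119], [0.0, -0.276, 0.961, -118.42], [0.0, 0.0, 0.0, 1.0]] [[371.64829954   0.         318.09387864]
 [  0.         371.64829954 235.44330136]
 [  0.           0.           1.        ]]
```

View pics/wr1.png

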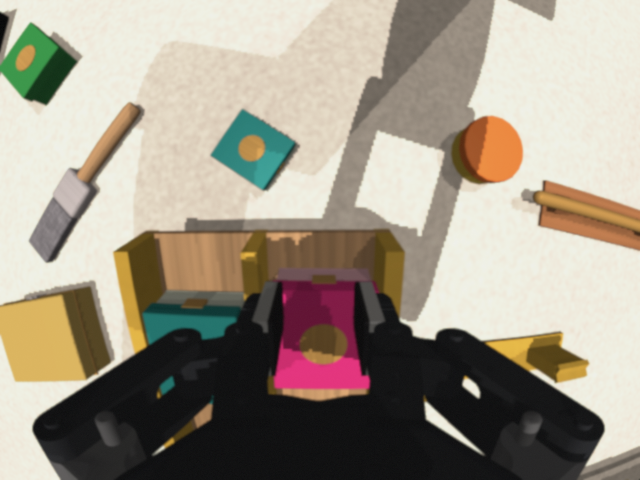

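The picture shows the fingers at (265,310) and (372,310) just behind the pink box, whose back top edge is at row 280 and centre at column 324. The walls line up with the tool axes.

Call:
carry_out([
  [2, -9, 30, 0, 0, -0.3, 0.3],
  [2, -9, 65, 0, 0, -0.3, 0.3],
  [2, -9, 97, 0, 0, -0.3, 0.3],
  [2, -9, 97, 0, 0, -0.3, 0.3],
  [2, -4, 97, 0, 0, -0.3, 0.3],
  [2, 2, 97, 0, 0, -0.3, 0.3],
  [2, 8, 97, 0, 0, -0.3, 0.3],
  [2, 14, 97, 0, 0, -0.3, 0.3],
  [2, 22, 97, 0, 0, -0.3, 0.3],
  [2, 30, 97, 0, 0, -0.3, 0.3],
  [2, 38, 97, 0, 0, -0.3, 0.3],
  [2, 46, 97, 0, 0, -0.3, 0.3],
  [2, 54, 97, 0, 0, -0.3, 0.3],
  [2, 62, 97, 0, 0, -0.3, 0.3],
  [2, 70, 97, 0, 0, -0.3, 0.3],
  [2, 78, 97, 0, 0, -0.3, 0.3],
  [2, 86, 97, 0, 0, -0.3, 0.3],
  [2, 93, 97, 0, 0, -0.3, 0.3],
  [2, 100, 97, 0, 0, -0.3, 0.3],
  [2, 100, 97, 0, 0, -0.3, 0.3],
])

```text
t: 3.48
eef_pos: [556.4, -137.4, 100.9]
orientation: [-0.085, 0.698, 0.706, -0.084]
wrist_force: [-0.0, -0.6, -0.1]
width: 30.0
```

```bash
python3 - <<'E'
from h import *
from station import ctrl
s=ctrl.state();rep(s);print(go(s,w([9,44.5,42]),PUSH))
E
```

```text
t 3.48 world [ 556.4 -137.4  100.9] tray [-34.3  46.2  42. ] F [-0.  -0.6 -0.1] w 30.0
(array([-1.7, 43.3,  0. ]), array([ 0.02, -0.06,  0.09]))
```

Call:
carry_out([
  [-1, 7, 0, 0, 0, 0, 0.3],
  [-1, 14, 0, 0, 0, 0, 0.3],
  [-1, 20, 0, 0, 0, 0, 0.3],
  [-1, 26, 0, 0, 0, 0, 0.3],
  [-1, 31, 0, 0, 0, 0, 0.3],
  [-1, 35, 0, 0, 0, 0, 0.3],
  [-1, 38, 0, 0, 0, 0, 0.3],
  [-1, 40, 0, 0, 0, 0, 0.3],
])

```text
t: 4.15
eef_pos: [595.6, -137.9, 91.3]
orientation: [-0.085, 0.698, 0.706, -0.085]
wrist_force: [-0.4, 0.1, 1.3]
width: 29.8
```

```bash
python3 - <<'E'
from h import *
from station import ctrl,capture
s=ctrl.state();rep(s)
c=capture("top");W=world(c);H=hsv(c);L=(W-TP)@TR
for nm,lo,hi in(("pink",(155,120,60),(175,255,255)),("teal",(82,120,30),(96,255,255))):
    k=cv2.inRange(H,lo,hi);k[285:]=0;k[:170]=0;k[:,:350]=0;k[:,450:]=0
    l=L[k>0];l=l[(l[:,2]>40)&(l[:,2]<50)];print(nm,len(l),np.percentile(l,[2,50,98],axis=0).round(1).tolist())
E
```

```text
t 4.15 world [ 595.6 -137.9   91.3] tray [ 6.1 45.2 42. ] F [-0.4  0.1  1.3] w 29.8Traceback (most recent call last):
  File "<stdin>", line 7, in <module>
    return _quantile_unchecked(
        a, q, axis, out, overwrite_input, method, keepdims, weights)
    return _ureduce(a,
                    func=_quantile_ureduce_func,
    ...<5 lines>...
                    overwrite_input=overwrite_input,
                    method=method)
    r = func(a, **kwargs)
    result = _quantile(arr,
                       quantiles=q,
    ...<2 lines>...
                       out=out,
                       weights=wgt)
    slices_having_nans = np.isnan(arr[-1, ...])
                                  ~~~^^^^^^^^^
IndexError: index -1 is out of bounds for axis 0 with size 0
```

Call:
carry_out([
  [0, 1.5, 0, 0, 0, 0, 0.3],
  [0, 3, 0, 0, 0, 0, 0.3],
  [0, 4.5, 0, 0, 0, 0, 0.3],
  [0, 4.5, 0, 0, 0, 0, 0.3],
])

```text
t: 4.53
eef_pos: [595.8, -137.8, 91.3]
orientation: [-0.089, 0.698, 0.705, -0.088]
wrist_force: [-11.0, 0.3, 9.3]
width: 30.1
```

Call:
carry_out([
  [0, -6, 0, 0, 0, 0, 0.3],
  [0, -12, -40, 0, 0, 0, 0.3],
  [0, -20, -75, 0, 0, 0, 0.3],
  [-25, -50, -75, 0, 0, 0, 0.3],
  [-50, -85, -75, 0, 0, 0, 0.3],
  [-75, -110, -75, 0, 0, 0, 0.3],
  [-90, -128, -75, 0, 0, 0, 0.3],
  [-90, -128, -75, 0, 0, 0, 0.3],
  [-90, -128, -75, 0, 0, 0, 0.3],
])

```text
t: 5.28
eef_pos: [490.9, -229.8, 196.1]
orientation: [-0.088, 0.699, 0.705, -0.087]
wrist_force: [0.2, 0.8, 0.3]
width: 29.6
```

```bash
python3 - <<'E'
from h import *
from station import ctrl,capture
s=ctrl.state();rep(s);print(go(s,w([-122,-44.5,42]),PUSH))
c=capture("wrist");cv2.imwrite("pics/wr2.png",c["pixels"])
E
```

```text
t 5.28 world [ 490.9 -229.8  196.1] tray [-121.3  -45.7  118.6] F [0.2 0.8 0.3] w 29.6
(array([ 1.1, -0.1, 76.6]), array([-0.47, -0.1 , -0.04]))
```

View pics/wr2.png

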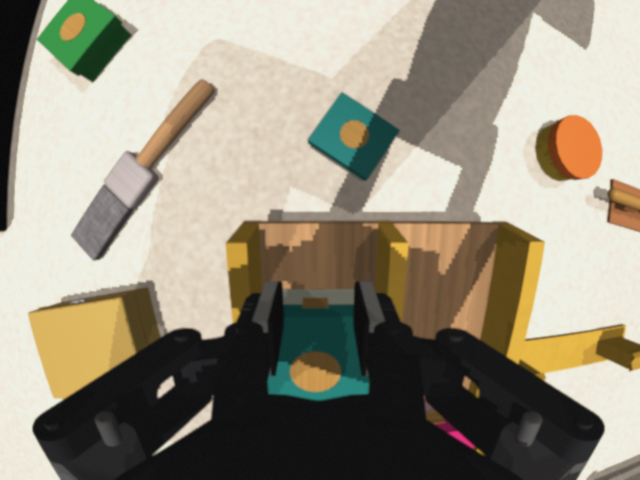

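The picture shows the fingers at (265,310) and (368,310), behind the teal box's back edge at row 305. They are central in the far bay and clear.

Call:
carry_out([
  [1, -2, 35, -0.5, 0, 0, 0.3],
  [1, -2, 76, -0.5, 0, 0, 0.3],
  [1, -2, 76, -0.5, 0, 0, 0.3],
  [1, 4, 76, -0.5, 0, 0, 0.3],
  [1, 10, 76, -0.5, 0, 0, 0.3],
  [1, 16, 76, -0.5, 0, 0, 0.3],
  [1, 23, 76, -0.5, 0, 0, 0.3],
  [1, 31, 76, -0.5, 0, 0, 0.3],
  [1, 39, 76, -0.5, 0, 0, 0.3],
  [1, 47, 76, -0.5, 0, 0, 0.3],
  [1, 55, 76, -0.5, 0, 0, 0.3],
  [1, 63, 76, -0.5, 0, 0, 0.3],
  [1, 71, 76, -0.5, 0, 0, 0.3],
  [1, 79, 76, -0.5, 0, 0, 0.3],
  [1, 87, 76, -0.5, 0, 0, 0.3],
  [1, 95, 76, -0.5, 0, 0, 0.3],
  [1, 102, 76, -0.5, 0, 0, 0.3],
  [1, 109, 76, -0.5, 0, 0, 0.3],
  [1, 115, 76, -0.5, 0, 0, 0.3],
  [1, 120, 76, -0.5, 0, 0, 0.3],
])

```text
t: 7.0
eef_pos: [589.8, -227.0, 92.2]
orientation: [-0.085, 0.699, 0.705, -0.084]
wrist_force: [-0.6, -0.1, 1.0]
width: 29.8
```

Call:
carry_out([
  [0, 3, 0, 0, 0, 0, 0.3],
  [0, 5.5, 0, 0, 0, 0, 0.3],
  [0, 8, 0, 0, 0, 0, 0.3],
  [0, 8, 0, 0, 0, 0, 0.3],
])

```text
t: 7.33
eef_pos: [596.3, -226.9, 90.5]
orientation: [-0.086, 0.698, 0.705, -0.086]
wrist_force: [-4.5, -0.2, 3.2]
width: 29.9
```

```bash
python3 - <<'E'
from h import *
from station import ctrl,capture
s=ctrl.state();rep(s)
E
```

```text
t 7.33 world [ 596.3 -226.9   90.5] tray [  6.2 -43.8  41.2] F [-4.5 -0.2  3.2] w 29.9
```

Call:
carry_out([
  [0, 2, 0, 0, 0, 0, 0.3],
  [0, 3.5, 0, 0, 0, 0, 0.3],
  [0, 3.5, 0, 0, 0, 0, 0.3],
])

```text
t: 7.58
eef_pos: [596.4, -226.9, 90.5]
orientation: [-0.09, 0.698, 0.705, -0.088]
wrist_force: [-10.0, -0.5, 7.1]
width: 29.9
```

Call:
carry_out([
  [0, -8, 0, 0, 0, 0, 0.3],
  [0, -15, -30, 0, 0, 0, 0.3],
  [0, -20, -70, 0, 0, 0, 0.1],
  [0, -20, -110, 0, 0, 0, -0.1],
  [0, -20, -110, 0, 0, 0, -0.2],
])

```text
t: 8.0
eef_pos: [609.1, -228.4, 210.5]
orientation: [-0.081, 0.699, 0.705, -0.084]
wrist_force: [0.8, 0.1, 1.1]
width: 51.4
```

```bash
cat >> h.py <<'E'
BD=np.array([.1593,.9872,0]);BC=np.array([436.4,192.7,30])
def down(d): d=d/np.linalg.norm(d); return np.c_[[d[1],-d[0],0],-d,[0,0,-1.]]   # jaws across d
E
python3 - <<'E'
from h import *
from station import ctrl,capture
s=ctrl.state();rep(s)
print(go(s,BC+20*BD+[0,0,110],down(BD)))
E
```

```text
t 8.00 world [ 609.1 -228.4  210.5] tray [ -9.9 -45.4 160.8] F [0.8 0.1 1.1] w 51.4
(array([ 442.6, -144.7,  105.9]), array([-9.73, 11.81, 99.18]))
```

Call:
carry_out([
  [443, -145, 106, -9.7, 11.8, 99.2, -0.2],
  [443, -145, 106, -9.7, 11.8, 99.2, -0.2],
  [443, -145, 106, -9.7, 11.8, 99.2, -0.2],
  [443, -145, 106, -9.7, 11.8, 99.2, -0.2],
  [443, -145, 106, -9.7, 11.8, 99.2, -0.2],
  [443, -145, 106, -9.7, 11.8, 99.2, -0.2],
  [443, -145, 106, -9.7, 11.8, 99.2, -0.2],
  [443, -145, 106, -9.7, 11.8, 99.2, -0.2],
  [443, -145, 106, -9.7, 11.8, 99.2, -0.2],
  [443, -145, 106, -9.7, 11.8, 99.2, -0.2],
  [443, -145, 106, -9.7, 11.8, 99.2, -0.2],
  [443, -145, 106, -9.7, 11.8, 99.2, -0.2],
  [443, -145, 106, -9.7, 11.8, 99.2, -0.2],
  [443, -145, 106, -9.7, 11.8, 99.2, -0.2],
  [443, -145, 106, -9.7, 11.8, 99.2, -0.2],
  [443, -145, 106, -9.7, 11.8, 99.2, -0.2],
  [443, -145, 106, -9.7, 11.8, 99.2, -0.2],
])

```text
t: 9.42
eef_pos: [439.3, 213.1, 140.1]
orientation: [-0.001, 0.997, -0.079, 0.0]
wrist_force: [-0.0, -0.8, 0.9]
width: 51.2
```

```bash
python3 - <<'E'
from h import *
from station import ctrl,capture
s=ctrl.state();rep(s);print(s["joint_pos"].round(2))
print(go(s,BC+20*BD+[0,0,8],down(BD)))
c=capture("wrist");cv2.imwrite("pics/wr3.png",c["pixels"])
c=capture("top");W=world(c);H=hsv(c);L=(W-TP)@TR
for nm,lo,hi in(("pink",(155,120,60),(175,255,255)),("teal",(82,120,30),(96,255,255))):
    k=cv2.inRange(H,lo,hi);k[285:]=0;k[:170]=0;k[:,:350]=0;k[:,450:]=0
    l=L[k>0];l=l[(l[:,2]>40)&(l[:,2]<50)];print(nm,len(l),len(l) and np.percentile(l,[2,50,98],axis=0).round(1).tolist())
E
```

```text
t 9.42 world [439.3 213.1 140.1] tray [-154.2  397.7   52.9] F [-0.  -0.8  0.9] w 51.2
[0.43 0.29 1.93 0.   0.92 0.59]
(array([  0.4,   0.7, 102.1]), array([-0.07, -0.02,  0.11]))
pink 563 [[17.3, 11.9, 40.7], [50.5, 46.1, 44.8], [93.1, 78.1, 49.4]]
teal 538 [[17.0, -79.1, 40.5], [48.2, -45.5, 45.1], [92.3, -11.8, 49.5]]
```

View pics/wr3.png

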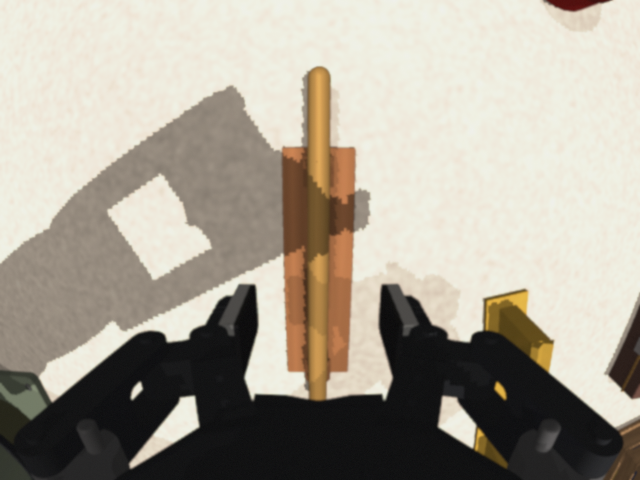

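The bar is vertical at column 318, midway between the fingers at (245,310) and (392,310). Its outer end at row 68 works out about 109 mm out from the tool, which agrees with a grasp 20 mm from the bar's middle. Both boxes now show back edges at 17 mm where 20 is expected. That, the finger contact and the V plate position all put the tray about 2.6 mm nearer than my fit, so I will correct it.

Call:
carry_out([
  [0.4, 0.7, 40, 0, 0, 0, -0.2],
  [0.4, 0.7, 80, 0, 0, 0, -0.2],
  [0.4, 0.7, 95, 0, 0, 0, -0.2],
  [0.4, 0.7, 102, 0, 0, 0, -0.2],
  [0.4, 0.7, 102, 0, 0, 0, 0.2],
  [0.4, 0.7, 102, 0, 0, 0, 0.5],
  [0.4, 0.7, 102, 0, 0, 0, 0.9],
  [0.4, 0.7, 102, 0, 0, 0, 0.9],
  [0.4, 0.7, 102, 0, 0, 0, 0.9],
  [0.4, 0.7, 102, 0, 0, 0, 0.9],
  [0.4, 0.7, 102, 0, 0, 0, 0.9],
], squeeze=50)

```text
t: 10.43
eef_pos: [439.2, 212.4, 39.4]
orientation: [-0.001, 0.997, -0.08, -0.0]
wrist_force: [-4.7, 2.9, 5.3]
width: 12.4
```

Call:
carry_out([
  [0, 0, -10, 0, 0, 0, 0.9],
  [0, 0, -30, 0, 0, 0, 0.9],
  [0, 0, -65, 0, 0, 0, 0.9],
  [0, 0, -95, 0, 0, 0, 0.9],
  [0, 0, -95, 0, 0, 0, 0.9],
])

```text
t: 10.85
eef_pos: [443.2, 214.0, 141.1]
orientation: [-0.004, 0.997, -0.08, 0.006]
wrist_force: [2.0, -0.8, -1.0]
width: 12.0
```

```bash
sed -i 's/TP=\[580.1/TP=[577.5/' h.py; cat >> h.py <<'E'
LEV=Rn.from_euler("Z",PSI).as_matrix()
AX=lambda y,dz=0:w([5,y,25])+[0,0,dz]
E
python3 - <<'E'
from h import *
from station import ctrl,capture
s=ctrl.state();rep(s)
print(AX(0))
print(go(s,AX(255,8+42),down(LEV[:,1])),go(s,AX(255,8),down(LEV[:,1])))
c=capture("wrist");cv2.imwrite("pics/wr4.png",c["pixels"])
H=hsv(c);np.savez("wr4.npz",**c)
E
```

```text
t 10.85 world [443.2 214.  141.1] tray [-148.1  398.5   55.4] F [ 2.  -0.8 -1. ] w 12.0
[ 588.29880839 -183.20172813   75.09493624]
(array([163.4, 117.8,  16.8]), array([-0.5 , -0.73, -9.68])) (array([162.9, 118.2,  58.8]), array([-0.5 , -0.73, -9.68]))
```

View pics/wr4.png

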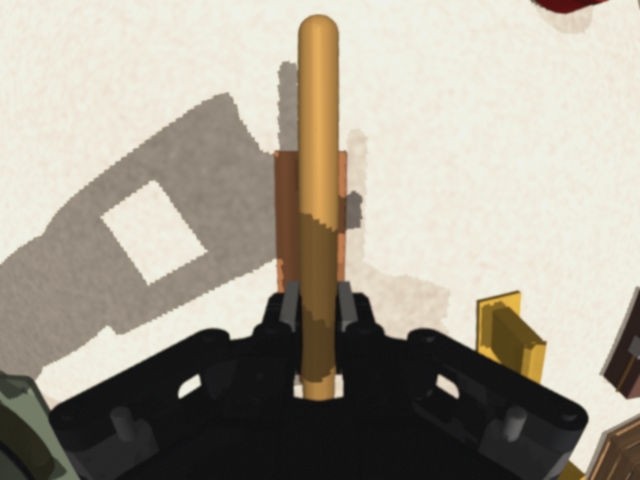

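The bar is held along column 318, straight between the fingers, with its outer end at row 20. It is off the rest.

Call:
carry_out([
  [40, 30, 0, 0, 0, -3, 0.9],
  [80, 60, 0, 0, 0, -6, 0.9],
  [120, 90, 5, -0.5, -0.7, -9.7, 0.9],
  [150, 110, 10, -0.5, -0.7, -9.7, 0.9],
  [163, 118, 16, -0.5, -0.7, -9.7, 0.9],
  [163, 118, 16, -0.5, -0.7, -9.7, 0.9],
  [163, 118, 16, -0.5, -0.7, -9.7, 0.9],
])

```text
t: 11.48
eef_pos: [584.3, 69.4, 121.4]
orientation: [0.001, 1.0, 0.003, -0.003]
wrist_force: [-0.7, 0.8, -0.8]
width: 12.0
```

```bash
python3 - <<'E'
from h import *
from station import ctrl,capture
s=ctrl.state();rep(s)
print(go(s,AX(255,9.4),down(LEV[:,1])))
c=capture("wrist");cv2.imwrite("pics/wr5.png",c["pixels"])
E
```

```text
t 11.48 world [584.3  69.4 121.4] tray [ -7.7 252.7  69.5] F [-0.7  0.8 -0.8] w 12.0
(array([ 1.9, -2.4, 36.9]), array([ 0.11,  0.33, -0.16]))
```

View pics/wr5.png

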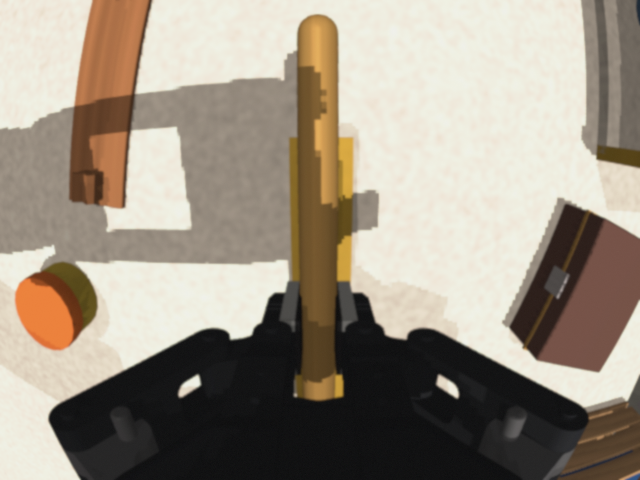

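The bar is over the V supports. The yellow support spans columns 290–353 (centre 321) and the bar is at 318.5, so about 2 mm in +x remains, matching the computed +1.9 mm.

Call:
carry_out([
  [1.9, -1, 5, 0.1, 0.3, -0.2, 0.9],
  [1.9, -1, 12, 0.1, 0.3, -0.2, 0.9],
  [1.9, -1, 19, 0.1, 0.3, -0.2, 0.9],
  [1.9, -1, 25, 0.1, 0.3, -0.2, 0.9],
  [1.9, -1, 30, 0.1, 0.3, -0.2, 0.9],
  [1.9, -1, 33, 0.1, 0.3, -0.2, 0.9],
  [1.9, -1, 35, 0.1, 0.3, -0.2, 0.9],
  [1.9, -1, 36, 0.1, 0.3, -0.2, 0.9],
  [1.9, -1, 36, 0.1, 0.3, -0.2, 0.9],
])

```text
t: 12.28
eef_pos: [585.0, 71.4, 85.6]
orientation: [-0.0, 1.0, 0.006, -0.001]
wrist_force: [-0.9, -0.1, -1.9]
width: 12.0
```

```bash
python3 - <<'E'
from h import *
from station import ctrl,capture
s=ctrl.state();rep(s)
print(go(s,AX(255,9.4),down(LEV[:,1])))
E
```

```text
t 12.28 world [585.   71.4  85.6] tray [  1.5 254.6  35. ] F [-0.9 -0.1 -1.9] w 12.0
(array([ 1. , -0.4,  1.1]), array([-0.  ,  0.06,  0.13]))
```

Call:
carry_out([
  [1, 0, 1, 0, 0, 0, 0.9],
  [1, 0, 2, 0, 0, 0, 0.9],
  [1, 0, 3, 0, 0, 0, 0.9],
  [1, 0, 3, 0, 0, 0, 0.9],
])

```text
t: 12.62
eef_pos: [586.1, 71.4, 84.8]
orientation: [-0.0, 1.0, 0.006, 0.0]
wrist_force: [-4.3, 0.2, 10.8]
width: 12.5
```

```bash
python3 - <<'E'
from h import *
from station import ctrl,capture
s=ctrl.state();rep(s)
E
```

```text
t 12.62 world [586.1  71.4  84.8] tray [  2.8 254.6  34.5] F [-4.3  0.2 10.8] w 12.5
```

Call:
carry_out([
  [0, 0, 0, 0, 0, 0, 0.6],
  [0, 0, 0, 0, 0, 0, 0.3],
  [0, 0, 0, 0, 0, 0, 0.2],
  [0, 0, 0, 0, 0, 0, 0.2],
])

```text
t: 12.95
eef_pos: [586.3, 71.4, 84.8]
orientation: [-0.0, 1.0, 0.006, 0.0]
wrist_force: [0.3, -0.4, -0.3]
width: 34.2
```

```bash
python3 - <<'E'
from h import *
from station import ctrl,capture
s=ctrl.state();rep(s)
c=capture("wrist");cv2.imwrite("pics/wr6.png",c["pixels"][:,160:480])
k=cv2.inRange(hsv(c),(14,120,60),(30,255,255));
for r in (30,60,90,120,200,240,330,360):
    x=np.nonzero(k[r,270:370])[0]+270;print(r,x.min() if len(x) else 0,x.max() if len(x) else 0,end="; ")
c=capture("top");np.savez("top6.npz",**c);a=cv2.resize(c["pixels"][170:300,260:450],None,fx=3,fy=3,interpolation=2);cv2.imwrite("pics/top6.png",a)
E
```

```text
t 12.95 world [586.3  71.4  84.8] tray [  3.  254.6  34.5] F [ 0.3 -0.4 -0.3] w 34.2
30 298 335; 60 297 336; 90 297 335; 120 297 335; 200 281 353; 240 282 352; 330 285 348; 360 287 347;
```

View pics/wr6.png

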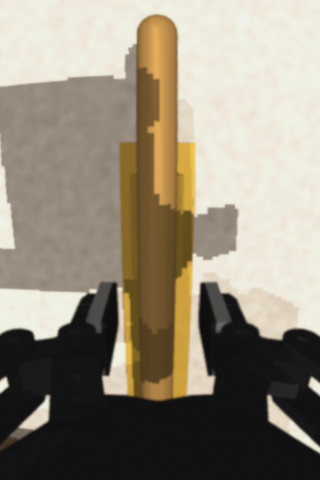

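The bar lies in the V supports: bar centre at column 316.5 against support centre 317, straight. I regrip lightly and insert.

Call:
carry_out([
  [-0.5, 0, 0, 0, 0, 0, 0.2],
  [-0.5, 0, 0, 0, 0, 0, 0.5],
  [-0.5, 0, 0, 0, 0, 0, 0.9],
  [-0.5, 0, 0, 0, 0, 0, 0.9],
  [-0.5, 0, 0, 0, 0, 0, 0.9],
  [-0.5, 0, 0, 0, 0, 0, 0.9],
], squeeze=30)

```text
t: 13.55
eef_pos: [585.6, 71.4, 84.5]
orientation: [-0.0, 1.0, 0.006, -0.0]
wrist_force: [0.2, 0.2, -0.3]
width: 13.0
```

```bash
python3 - <<'E'
from h import *
from station import ctrl,capture
s=ctrl.state();rep(s);p,C=cur(s)
print((C.T@(-LEV[:,1]*92)).round(2))
E
```

```text
t 13.55 world [585.6  71.4  84.5] tray [  2.4 254.6  34.1] F [ 0.2  0.2 -0.3] w 13.0
[-2.0e-01  9.2e+01 -2.0e-02]
```

Call:
carry_out([
  [0, 4, 0, 0, 0, 0, 0.9],
  [0, 8, 0, 0, 0, 0, 0.9],
  [0, 12, 0, 0, 0, 0, 0.9],
  [0, 16, 0, 0, 0, 0, 0.9],
  [0, 20, 0, 0, 0, 0, 0.9],
  [0, 24, 0, 0, 0, 0, 0.9],
  [0, 24, 0, 0, 0, 0, 0.9],
])

```text
t: 14.13
eef_pos: [585.8, 46.3, 84.5]
orientation: [0.0, 1.0, 0.005, -0.0]
wrist_force: [0.6, -0.2, 0.0]
width: 13.2
```

Call:
carry_out([
  [0, 6, 0, 0, 0, 0, 0.9],
  [0, 12, 0, 0, 0, 0, 0.9],
  [0, 18, 0, 0, 0, 0, 0.9],
  [0, 24, 0, 0, 0, 0, 0.9],
  [0, 30, 0, 0, 0, 0, 0.9],
  [0, 36, 0, 0, 0, 0, 0.9],
  [0, 42, 0, 0, 0, 0, 0.9],
  [0, 48, 0, 0, 0, 0, 0.9],
  [0, 54, 0, 0, 0, 0, 0.9],
  [0, 60, 0, 0, 0, 0, 0.9],
  [0, 65, 0, 0, 0, 0, 0.9],
  [0, 65, 0, 0, 0, 0, 0.9],
])

```text
t: 15.13
eef_pos: [586.5, -19.9, 84.5]
orientation: [0.001, 1.0, 0.005, -0.0]
wrist_force: [0.1, -1.2, -0.2]
width: 12.5
```

```bash
python3 - <<'E'
from h import *
from station import ctrl,capture
s=ctrl.state();rep(s);print(go(s,AX(255,9.4),down(LEV[:,1])))
E
```

```text
t 15.13 world [586.5 -19.9  84.5] tray [  2.5 163.4  34.1] F [ 0.1 -1.2 -0.2] w 12.5
(array([  0.4, -91.6,  -0.1]), array([0.06, 0.03, 0.05]))
```

Call:
carry_out([
  [0, 0, 0, 0, 0, 0, 0.6],
  [0, 0, 0, 0, 0, 0, 0.3],
  [0, 0, 0, 0, 0, 0, 0.2],
  [0, 0, 0, 0, 0, 0, 0.2],
  [0, -25, 0, 0, 0, 0, 0.2],
  [0, -55, 0, 0, 0, 0, 0.2],
  [0, -80, 0, 0, 0, 0, 0.2],
  [0, -90, 0, 0, 0, 0, 0.2],
  [0, -90, 0, 0, 0, 0, 0.2],
  [0, -90, 0, 0, 0, 0, 0.4],
  [0, -90, 0, 0, 0, 0, 0.7],
  [0, -90, 0, 0, 0, 0, 0.9],
  [0, -90, 0, 0, 0, 0, 0.9],
  [0, -90, 0, 0, 0, 0, 0.9],
  [0, -90, 0, 0, 0, 0, 0.9],
])

```text
t: 16.38
eef_pos: [585.6, 69.2, 84.4]
orientation: [0.001, 1.0, 0.005, -0.0]
wrist_force: [0.6, -0.2, -0.5]
width: 13.0
```

```bash
python3 - <<'E'
from h import *
from station import ctrl,capture
s=ctrl.state();rep(s)
c=capture("wrist");k=cv2.inRange(hsv(c),(14,120,60),(30,255,255))
col=np.nonzero(k[:400,317])[0];cv2.imwrite("pics/wr7.png",c["pixels"][:,160:480])
E
```

```text
t 16.38 world [585.6  69.2  84.4] tray [  2.4 252.5  33.9] F [ 0.6 -0.2 -0.5] w 13.0
```

View pics/wr7.png

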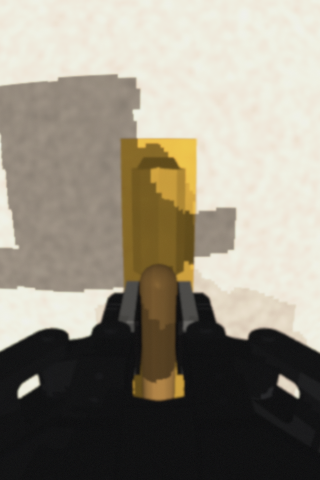

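The bar is gripped near its outer end (row 265), just in front of the outer V. Pushing it on through the middle wall.

Call:
carry_out([
  [0, 5, 0, 0, 0, 0, 0.9],
  [0, 10, 0, 0, 0, 0, 0.9],
  [0, 15, 0, 0, 0, 0, 0.9],
  [0, 20, 0, 0, 0, 0, 0.9],
  [0, 25, 0, 0, 0, 0, 0.9],
  [0, 30, 0, 0, 0, 0, 0.9],
  [0, 35, 0, 0, 0, 0, 0.9],
  [0, 40, 0, 0, 0, 0, 0.9],
  [0, 40, 0, 0, 0, 0, 0.9],
])

```text
t: 17.18
eef_pos: [586.1, 28.2, 84.5]
orientation: [0.001, 1.0, 0.005, -0.0]
wrist_force: [-0.6, -0.8, 0.4]
width: 12.8
```

Call:
carry_out([
  [0, 6, 0, 0, 0, 0, 0.9],
  [0, 12, 0, 0, 0, 0, 0.9],
  [0, 18, 0, 0, 0, 0, 0.9],
  [0, 24, 0, 0, 0, 0, 0.9],
  [0, 30, 0, 0, 0, 0, 0.9],
  [0, 36, 0, 0, 0, 0, 0.9],
  [0, 42, 0, 0, 0, 0, 0.9],
  [0, 46, 0, 0, 0, 0, 0.9],
  [0, 46, 0, 0, 0, 0, 0.9],
])

```text
t: 17.93
eef_pos: [586.5, -19.1, 84.7]
orientation: [0.002, 1.0, 0.004, -0.0]
wrist_force: [-0.4, -1.2, 1.7]
width: 12.9
```

```bash
python3 - <<'E'
from h import *
from station import ctrl,capture
s=ctrl.state();rep(s)
c=capture("wrist");cv2.imwrite("pics/wr8.png",c["pixels"][:,160:480])
k=cv2.inRange(hsv(c),(8,60,40),(24,255,255));print(np.nonzero(k[:400,317])[0][:3], [c["pixels"][r,317].tolist() for r in range(240,300,8)])
E
```

```text
t 17.93 world [586.5 -19.1  84.7] tray [  2.4 164.1  34.2] F [-0.4 -1.2  1.7] w 12.9
[0 1 2] [[39, 104, 133], [39, 104, 133], [39, 104, 133], [34, 77, 100], [41, 79, 106], [48, 90, 120], [48, 91, 122], [46, 85, 115]]
```

Call:
carry_out([
  [0, 0, 0, 0, 0, 0, 0.6],
  [0, 0, 0, 0, 0, 0, 0.3],
  [0, 0, 0, 0, 0, 0, 0.2],
  [0, 0, 0, 0, 0, 0, 0.2],
  [0, -25, 0, 0, 0, 0, 0.2],
  [0, -52, 0, 0, 0, 0, 0.2],
  [0, -52, 0, 0, 0, 0, 0.2],
  [0, -52, 0, 0, 0, 0, 0.5],
  [0, -52, 0, 0, 0, 0, 1],
  [0, -52, 0, 0, 0, 0, 1],
  [0, -52, 0, 0, 0, 0, 1],
])

```text
t: 18.9
eef_pos: [586.0, 32.3, 84.4]
orientation: [0.002, 1.0, 0.004, -0.0]
wrist_force: [-0.2, 0.4, 0.4]
width: -0.2
```

```bash
python3 - <<'E'
from h import *
from station import ctrl,capture
s=ctrl.state();rep(s)
c=capture("top");cv2.imwrite("pics/top8.png",cv2.resize(c["pixels"][170:300,260:450],None,fx=3,fy=3,interpolation=2))
E
```

```text
t 18.90 world [586.   32.3  84.4] tray [  2.5 215.5  34. ] F [-0.2  0.4  0.4] w -0.2
```

Call:
carry_out([
  [0, 5, 0, 0, 0, 0, 1],
  [0, 10, 0, 0, 0, 0, 1],
  [0, 15, 0, 0, 0, 0, 1],
  [0, 20, 0, 0, 0, 0, 1],
  [0, 25, 0, 0, 0, 0, 1],
  [0, 29, 0, 0, 0, 0, 1],
  [0, 32, 0, 0, 0, 0, 1],
  [0, 34, 0, 0, 0, 0, 1],
])

```text
t: 19.62
eef_pos: [586.3, -2.1, 84.5]
orientation: [0.002, 1.0, 0.004, -0.0]
wrist_force: [0.0, 0.6, -0.8]
width: 0.3
```

```bash
python3 - <<'E'
from h import *
from station import ctrl
rep(ctrl.state())
E
```

```text
t 19.62 world [586.3  -2.1  84.5] tray [  2.4 181.1  34. ] F [ 0.   0.6 -0.8] w 0.3
```

Next, in small steps until the cap resists.

Call:
carry_out([
  [0, 2, 0, 0, 0, 0, 1],
  [0, 3.5, 0, 0, 0, 0, 1],
  [0, 5, 0, 0, 0, 0, 1],
  [0, 5, 0, 0, 0, 0, 1],
])

```text
t: 19.95
eef_pos: [586.3, -7.3, 84.5]
orientation: [0.002, 1.0, 0.004, -0.0]
wrist_force: [-0.1, 0.2, 0.2]
width: 0.1
```

Call:
carry_out([
  [0, 1.5, 0, 0, 0, 0, 1],
  [0, 3, 0, 0, 0, 0, 1],
  [0, 3, 0, 0, 0, 0, 1],
])

```text
t: 20.2
eef_pos: [586.3, -9.9, 84.6]
orientation: [0.001, 1.0, 0.003, -0.0]
wrist_force: [-0.4, 3.1, -0.3]
width: -0.2
```

```bash
python3 - <<'E'
from h import *
from station import ctrl
rep(ctrl.state())
E
```

```text
t 20.20 world [586.3  -9.9  84.6] tray [  2.4 173.4  34.1] F [-0.4  3.1 -0.3] w -0.2
```

Call:
carry_out([
  [0, 2, 0, 0, 0, 0, 1],
  [0, 4, 0, 0, 0, 0, 1],
  [0, 4, 0, 0, 0, 0, 1],
])

```text
t: 20.45
eef_pos: [586.3, -10.7, 84.6]
orientation: [-0.002, 1.0, 0.002, -0.0]
wrist_force: [1.1, 13.2, 0.7]
width: -0.0
```

Call:
carry_out([
  [0, -5, 0, 0, 0, 0, 1],
  [0, -20, 0, 0, 0, 0, 1],
  [0, -25, -35, 0, 0, 0, 1],
  [0, -25, -75, 0, 0, 0, 1],
  [0, 0, -110, 0, 0, 0, 1],
  [-40, 0, -130, 0, 0, 0, 1],
  [-80, 0, -130, 0, 0, 0, 1],
  [-120, -30, -130, 0, 0, 0, 1],
  [-150, -70, -130, 0, 0, 0, 1],
  [-150, -110, -130, 0, 0, 0, 1],
  [-150, -110, -130, 0, 0, 0, 1],
])

```text
t: 21.37
eef_pos: [433.6, 100.7, 215.7]
orientation: [-0.002, 1.0, 0.003, -0.0]
wrist_force: [0.2, -0.4, -0.4]
width: -0.1
```

```bash
python3 - <<'E'
from h import *
from station import ctrl,capture
rep(ctrl.state())
c=capture("top");W=world(c);H=hsv(c);L=(W-TP)@TR
for nm,lo,hi in(("pink",(155,120,60),(175,255,255)),("teal",(82,120,30),(96,255,255))):
    k=cv2.inRange(H,lo,hi);k[285:]=0;k[:170]=0;k[:,:350]=0;k[:,450:]=0
    l=L[k>0];l=l[(l[:,2]>40)&(l[:,2]<50)];print(nm,len(l),len(l) and np.percentile(l,[2,50,98],axis=0).round(1).tolist())
a=cv2.resize(c["pixels"][170:330,190:450],None,fx=3,fy=3,interpolation=2);cv2.imwrite("pics/fin.png",a)
E
```

```text
t 21.37 world [433.6 100.7 215.7] tray [-176.2  285.3  125.4] F [ 0.2 -0.4 -0.4] w -0.1
pink 567 [[19.7, 11.8, 40.5], [51.4, 45.7, 45.4], [96.2, 78.1, 49.4]]
teal 540 [[19.7, -79.4, 41.0], [50.2, -44.4, 45.6], [94.6, -11.9, 49.6]]
```

View pics/fin.png

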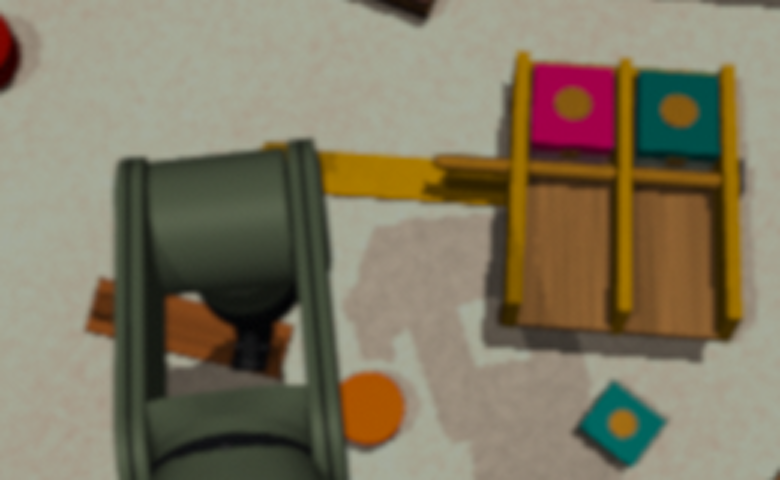

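The bar (crop (437,163) to (730,181)) runs through all three walls up to the far one, behind both seated boxes. It stopped against 13 N with its end at tray y of about 162, where 164 is expected.

```bash
python3 -c "
from station import ticket
print(ticket.close_job())"
```

```text
the job is handed in; nothing more can be done
None
```

The job is done and handed in, at about 21.4 s on the robot's clock. Both boxes are against the stop, and the bar is through all three yellow walls at the end cap.

- **Boxes:** I pushed the pink box and then the large teal one down their bays until the stop resisted with about 10 N. The last top view puts both back edges at tray x 19.7, where 20 means seated.
- **Bar:** I gripped the bar on its rest, laid it in the V supports and fed it through in two gripped strokes. I then pushed its end with shut fingers until the cap resisted with 13 N. The outer end came out at about tray y 162 (expected 164), inferred from where the fingers stopped. The last picture shows the bar running through to the far wall.
- **Disagreement:** my first tray fit was about 2.6 mm off in x compared with finger contact, the seated boxes and the V plate. I corrected it before laying the bar, so the 19.7 mm figure relies partly on that correction. The resistance at the stop is the independent check.
- **Other goods:** no unexpected contact forces showed in the readings, and I did not re-measure the bystanders. The last crop shows only the orange-lidded tin, the small teal look-alike and the edges of two others.

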